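Lower the ratchet hold-down arm onto the circuit board

TASK

The arm of the board hold-down stand is propped up by its ratchet. With the fingertips, press the pawl's pad down as far as it goes so that the pawl comes free of the teeth, and only then push the raised arm all the way down to its stop, over the circuit board; leave the pawl free and the arm down. Only press and push: pick nothing up, and leave the board in its nest and the things round the stand where they are.

Things in the scene. Friction and masses are not known exactly. Their poses are not given: they have to be found in the camera images.
- stand: Hold-down stand screwed to the bench (does not move): aluminium base plate 275 x 120 mm, its top 12 mm above the bench. Origin on the bench under the arm's pivot; z up; x along the base from the pivot towards the arm's handle (base from -85 to +190 mm), y across (-60 to +60 mm). Steel cheeks carry the arm at x = 0 and the pawl at x = -52 mm; the board nest is centred at x = +137 mm.
- main_pivot (a point): Centre of the arm's hinge, 60 mm above the bench, at the stand's x = 0, y = 0; the hinge axis is the stand's y axis. Round it turns the arm's ratchet wheel, 40 mm in radius, with the pawl's nose between its top teeth.
- holddown (a joint): Angle of the hold-down arm (rad): 0 = raised 0.80 rad (46 deg) above level, grows as the arm goes down, 0.80 = level, at its stop. Starts between 0.01 and 0.06. While the pawl is engaged a tooth stops it near 0.08. Friction hinge: pushing takes about 3 N at the handle and the arm stays where it is left.
- handle_top (a point): Point on the upper side of the arm's black round handle, 150 mm along the arm from the pivot and 10 mm above its centre line; turns with the arm (about 170 mm above the bench when raised, 70 mm when down). The handle is 20 mm thick, from 112 to 177 mm along the arm, with a 24 mm ball end; a rubber foot under the arm at 103 mm comes down on the board's edge.
- pawl (a joint): Angle of the ratchet pawl (rad): 0 = engaged (level, nose between the teeth), grows as the pad is pressed down and the nose rises; clear of the teeth above about 0.15; 0.30 = fully pressed, at its stop. Stiff pivot (about 3 N at the pad): it stays where it is left.
- pawl_pad (a point): Centre of the top face of the pawl's black press pad, 28 mm along the stand's x by 32 mm along y, at the end of the pawl that points away from the arm, 45 mm from the pawl's pivot; at start at the stand's x = -97 mm, y = 0, 114 mm above the bench. It goes down 13 mm when pressed fully. Nothing but air lies under it.
- board: Loose green circuit board, 84 x 86 x 14 mm, lying in the stand's nest under the arm; origin at the centre of its underside, 20 mm above the bench.
- transformer: Bystander: loose yellow and black transformer, 26 x 38 x 37 mm, on the bench beside the stand; origin at the centre of its underside.
- heatsink: Bystander: loose black finned heatsink, 28 x 40 x 22 mm, on the bench beside the stand; origin at the centre of its underside.
- loupe: Bystander: black loupe, 38 mm across and 38 mm high, on the bench beyond the stand; origin at the centre of its underside.
- cutter: Bystander: blue-handled flush cutter, 127 x 43 x 12 mm, lying on the bench beyond the stand; origin at the centre of its underside.
There are look-alikes about, which are no part of the job. Leave any orange or pink look-alike of the board alone.

How it is judged:
On the way, in this order (a step that is already met when the one before it is completed fails the run):
1. the pawl is pressed free of the teeth while the arm is still up (value of joint pawl above 0.2 rad and value of joint holddown below 0.2 rad), for 0.2 s.
2. the arm is pushed down to its stop (value of joint holddown above 0.75 rad), for 0.2 s.
At the end, for the whole second after the job is handed in: The arm is down within 0.05 rad of its stop (joint above 0.75 of 0.80), the pawl is still free of the teeth (above 0.15), and the board lies still in its nest (value of joint holddown above 0.75 rad and value of joint pawl above 0.15 rad and linear speed of board below 0.02 m/s); the robot touches nothing.
It fails at once if the board is lifted, tipped or pushed out of its nest (distance of board from where it was at the start of the episode above 0.01 m or angle between board's own z axis and vertical above 0.15 rad).
It fails at once if a bystander is moved or lifted (distance of any of transformer, heatsink, loupe, cutter from where it was at the start of the episode above 0.015 m).
It also fails if it takes over 40 s, if anything falls off the work surface, if the arm or the gripper's body presses on something with over 40 N, if the wrist force passes 120 N, or if a joint passes its speed limit or range.

ROBOT

A 6-joint arm with a two-finger parallel gripper is mounted at the origin on a cart in front of the work surface, level with it; the furniture and walls round the work are solid. World frame = base frame: x ahead of the robot, y to its left, z up, the work surface at z = 0. Lengths are in m, angles in rad, forces in N, time in s.
With the tool pointing down it reaches from about 0.275 to 0.825 m from the base axis. Payload 4.9 kg.
Tool frame: the origin (TCP) lies at the very end of the fingers, on their centre line; the grasp point (between the pads) lies 19 mm behind it; z points along the fingers, y is the line along which they close (so a half turn about z gives the same grasp; the last joint's range is limited). The gripper opens to 85 mm and grips with 20 to 120 N. Pads are 22 mm wide; open, the fingers measure 114 mm over their backs; the gripper's body (76 mm by 85 mm) begins 54 mm behind the grasp point. The pads swing forward as they close: fully open they stand 13 mm farther back than shut.
Start: joints at [1.119, 0.326, -0.193, 1.052, 0, 1.437], TCP at [0.172, 0.522, 0.231] pointing down, gripper open.
Joint ranges: [-2.65, 2.65], [-0.97, 1.79], [-1.3, 1.35], [-1.93, 2.1], [-1.47, 1.37], [-3.14, 3.14]. Speed limits (rad/s): [2.57, 2.57, 3.14, 3.14, 3.14, 3.14].

INTERFACE

Orientations are given as a rotation vector (axis times angle).
In Python, from bench import * gives the robot as it stands. The module is installed in compiled form; this text tells all that it offers.
- The arm moves only by the shell command python3 -m inch 'ROWS' [OPENING] [FORCE]. ROWS is JSON, a list that holds one entry, the list of rows, each a list of 4 numbers: the shift along the world's x, y, z in cm, then the turn about the world's z in rad. A call has 1 to 20 rows; each row shifts and turns the commanded pose from where the row before left it; what a row does not reach is not made up. A row lasts 1/12 s, in which the tool goes at most 41.7 mm and 7.16 degrees, less where a joint would pass 70% of its speed; a pose out of reach is approached as far as the arm can. A call with a gripper value outside its range is refused whole. OPENING is the opening, from 0 (shut) to 1 (fully open), set as the call begins (- or left out, the last holds). The fingers move at their own pace and stop on an object; FORCE is the grip in N (left out, the last holds). Time passes only in rows, so rows that do not move let the fingers close. It gives the time, the measured TCP pose, the force, the opening and the grip force at its end, in the units of the state.
- read_state(): the state, without advancing time (a new reading comes with each control period).
- read_camera(name): name is "scene" or "top"; returns a dict with "frame" (400x640x3 uint8, blue, green, red), "K" (3x3 intrinsics, pixels), "R" (3x3) and "t" (3): a world point X has camera coordinates R X + t. Camera axes: x right, y down, z forward; pixel columns grow to the right and rows downward; lengths in m; the calibration is good to about 2 mm. A picture is of the moment at which its call begins. There is no depth.
- finish_job(): hands the job in; it is judged then, once.
The state is a dict: "time_s": time; "joints": joint angles; "qvel": joint speeds; "joint_efforts": joint torques, N m; "ee_pos": TCP position; "tcp_rot": TCP orientation; "contact_force": force on the tool from outside, world axes, zero at the start; "moment": the same for the moment, N m; "gripper_width": finger opening in m; "grip_force": force on a finger pad.
Only numpy, scipy, OpenCV 4.12 (cv2) and the standard library are available. Lean on these libraries where they do the work, as an engineer would, in place of code of your own. Each camera call takes 0.05 s, during which the arm holds its last target. There are 200 camera calls.

## Working session

There is one attempt and no reset: what is moved stays moved. The work goes in short steps, Python scripts to look and compute and a shell command to move; the robot and the scene stay as the last step left them, time stands still between calls to the robot, and variables do not carry over. Pictures are saved under pics/ and viewed, at most 10 in all, crops included, and the job is handed in when it is done.

```bash
mkdir -p pics; cat > h.py <<'E'
from bench import *
import numpy as np, cv2
def snap(n):
    c=read_camera(n); return c
def proj(c,X):
    p=c["K"]@(c["R"]@np.array(X,float)+c["t"]); return p[:2]/p[2]
def ray(c,u,v):
    d=c["R"].T@np.linalg.inv(c["K"])@np.array([u,v,1.]); return -c["R"].T@c["t"], d/np.linalg.norm(d)
def atz(c,u,v,z):
    o,d=ray(c,u,v); return o+d*(z-o[2])/d[2]
def tri(*obs):
    A=np.zeros((3,3));b=np.zeros(3);rs=[]
    for c,u,v in obs:
        o,d=ray(c,u,v);P=np.eye(3)-np.outer(d,d);A+=P;b+=P@o;rs.append((P,o))
    X=np.linalg.solve(A,b); return X,[np.linalg.norm(P@(X-o)) for P,o in rs]
E
python3 - <<'E'
from h import *
import pickle
d={}
for n in("scene","top"):
    c=snap(n);d[n]=c;cv2.imwrite(f"pics/{n}0.png",c["frame"]);print(n,-c["R"].T@c["t"])
pickle.dump(d,open("c0.pkl","wb"))
s=read_state();print(s["ee_pos"],s["tcp_rot"],s["time_s"],s["gripper_width"])
E
```

```text
scene [ 0.07615759 -0.42138407  0.80642701]
top [ 0.33540976 -0.07431214  1.09749102]
[0.17164004 0.52200383 0.23058731] [-4.97080018e-01 -3.10158501e+00  2.28824265e-03] 0.1 0.0852093168881932
```

View pics/scene0.png

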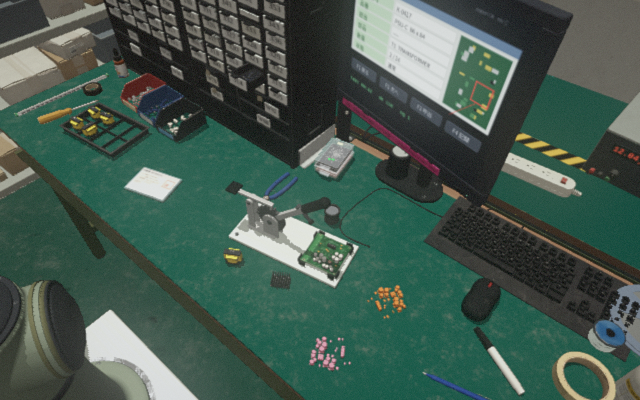

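View pics/top0.png

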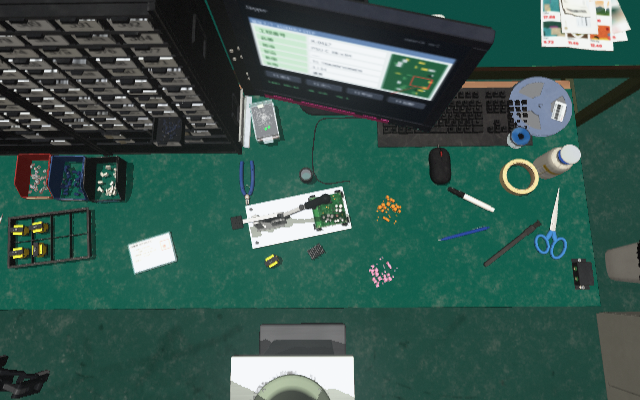

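The stand is the white/aluminium plate at scene (295,245) / top (298,216). The pawl pad is at scene (233,187) / top (237,222), and the black handle at scene (315,207) / top (318,200). Look-alikes: orange bits at scene (388,299) and pink bits at scene (325,353); the real board is the green one at scene (326,255) / top (331,208). The black things that could be taken for the pad are the loupe (332,213), the heatsink (281,280) and the handle. I'll check with a close crop.

```bash
python3 - <<'E'
from h import *
import pickle
d=pickle.load(open("c0.pkl","rb"))
a=cv2.resize(d["scene"]["frame"][170:295,215:375],None,fx=5,fy=4.8*5/4.8,interpolation=cv2.INTER_CUBIC)[:600]
a=cv2.resize(d["scene"]["frame"][170:290,215:375],(800,600),interpolation=cv2.INTER_CUBIC)
b=cv2.resize(d["top"]["frame"][160:265,225:365],(800,600),interpolation=cv2.INTER_CUBIC)
cv2.imwrite("pics/sc.png",a)
cv2.imwrite("pics/tc.png",b)
E
```

```text
(no output)
```

View pics/sc.png

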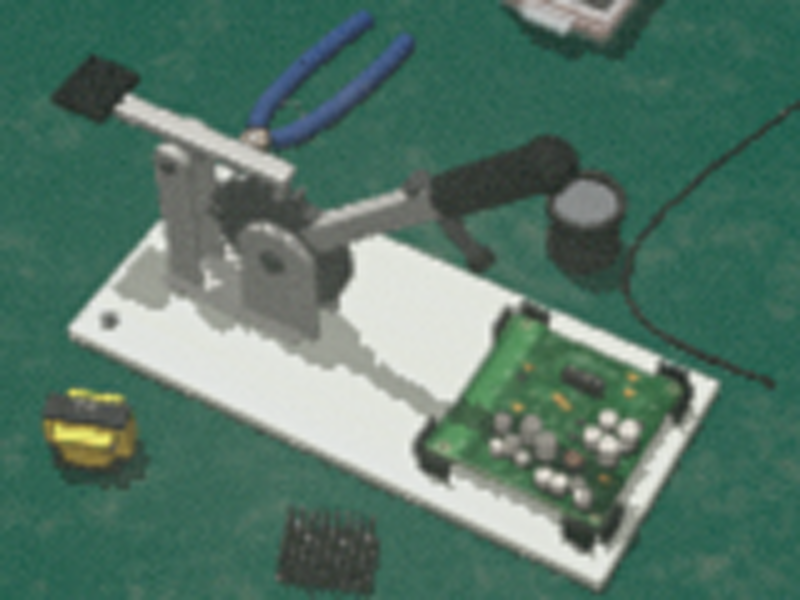

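View pics/tc.png

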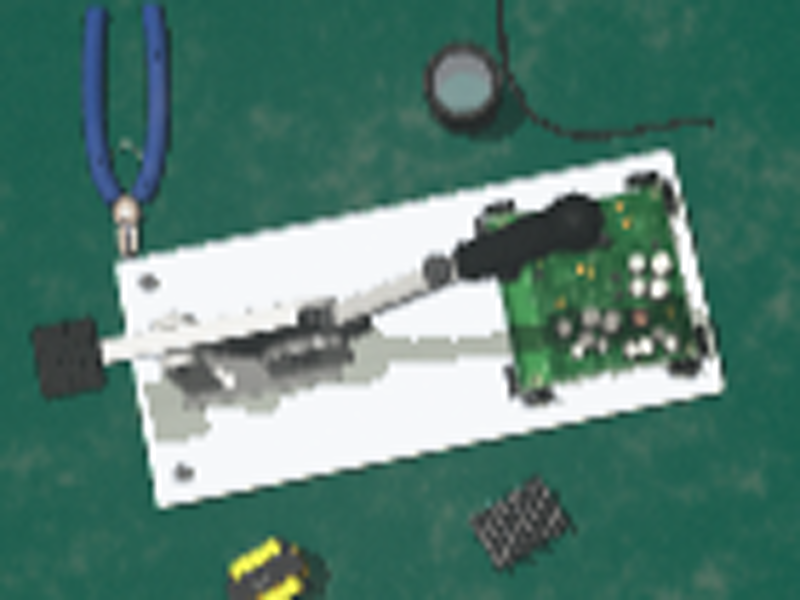

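The crops show the pad at scene crop (95,87) and top crop (70,357), with the pawl bar leading to the toothed wheel. The ball end is at scene (555,165) and top (578,220). The base corners are clear. Next I triangulate.

```bash
python3 - <<'E'
from h import *
import pickle
d=pickle.load(open("c0.pkl","rb"));S,T=d["scene"],d["top"]
s=lambda x,y:(S,215+(x+.5)/5-.5,170+(y+.5)/5-.5)
t=lambda x,y:(T,225+(x+.5)/5.714-.5,160+(y+.5)/5.714-.5)
np.set_printoptions(precision=4,suppress=True)
for n,a,b in(("pad",(95,87),(70,357)),("ball",(555,165),(578,220)),("corner NR",(600,583),(722,388)),("corner NL",(70,328),(160,507)),("corner FR",(718,380),(672,152)),("loupe top",(588,203),(463,80))):
    print(n,*tri(s(*a),t(*b)))
c=[atz(*t(*p),.012) for p in((117,262),(672,152),(722,388),(160,507))]
c=np.array(c);print(c)
L=np.linalg.norm
print(L(c[1]-c[0]),L(c[2]-c[3]),L(c[3]-c[0]),L(c[2]-c[1]))
xd=(c[1]+c[2]-c[0]-c[3])[:2];th=np.arctan2(xd[1],xd[0]);u=np.array([np.cos(th),np.sin(th)])
piv=c.mean(0)[:2]-.0525*u
print("yaw",th,"pivot",piv,"pad exp",piv-.097*u,"handle top exp up",piv+u*(.15*np.cos(.77)-.01*np.sin(.77)),"down",piv+.15*u)
E
```

```text
pad [0.4846 0.1298 0.1132] [np.float64(0.001881570373254629), np.float64(0.0018815703732545223)]
ball [ 0.5295 -0.0902  0.1834] [np.float64(0.0006328062604649275), np.float64(0.0006328062604648988)]
corner NR [ 0.4839 -0.1606  0.009 ] [np.float64(0.001132392674313489), np.float64(0.0011323926743134584)]
corner NL [0.4287 0.105  0.0146] [np.float64(0.001059889805083277), np.float64(0.001059889805083252)]
corner FR [ 0.598  -0.1386  0.0156] [np.float64(0.001064932137020808), np.float64(0.0010649321370207834)]
loupe top [ 0.6295 -0.0383  0.0346] [np.float64(0.0012531583670204035), np.float64(0.001253158367020345)]
[[ 0.5476  0.1283  0.012 ]
 [ 0.5997 -0.1396  0.012 ]
 [ 0.4843 -0.1612  0.012 ]
 [ 0.4298  0.1048  0.012 ]]
0.2729226925397233 0.2715365827232122 0.12017540582232963 0.11737307783676916
yaw -1.3736750198165182 pivot [0.5051 0.0346] pad exp [0.4861 0.1297] handle top exp up [ 0.5248 -0.0642] down [ 0.5344 -0.1125]
```

All checks agree: pad (0.485, 0.130, 0.113), stand yaw -1.374, pivot (0.505, 0.035), ball at radius 0.176 and angle 0.77. I shut the fingers and travel to above the pad.

```bash
python3 -m inch '[[[2.1,-2.6,-0.3,0],[2.1,-2.6,-0.3,0],[2.1,-2.6,-0.3,0],[2.1,-2.6,-0.3,0],[2.1,-2.6,-0.3,0],[2.1,-2.6,-0.3,0],[2.1,-2.6,-0.3,0],[2.1,-2.6,-0.3,0],[2.1,-2.6,-0.3,0.1],[2.1,-2.6,-0.3,0.1],[2.1,-2.6,-0.3,0.1],[2.1,-2.6,-0.3,0.1],[2.1,-2.6,-0.3,0.1],[2.1,-2.6,-0.3,0],[2.1,-2.6,-0.3,0],[0,0,0,0],[0,0,0,0]]]' 0 40
```

```text
time_s: 1.52
ee_pos: [0.4873, 0.1311, 0.1856]
tcp_rot: [0.28, -3.128, -0.0]
contact_force: [-0.3, 0.5, -0.8]
gripper_width: 0.0002
grip_force: 0.0
```

```bash
python3 -m inch '[[[-0.2,0.1,-1.5,0],[0,0,-1.5,0],[0,0,-1.5,0],[0,0,-1,0],[0,0,-0.7,0],[0,0,0,0],[0,0,0,0]]]'; python3 - <<'E'
from h import *
for n,(u,v) in(("scene",(233,187)),("top",(237,222))):
    c=snap(n); f=c["frame"][v-40:v+40,u-27:u+53]
    globals()[n]=cv2.resize(f,(400,400),interpolation=cv2.INTER_CUBIC)
cv2.imwrite("pics/p1.png",np.hstack([scene,top]))
E
```

```text
time_s: 2.1
ee_pos: [0.4845, 0.1339, 0.1243]
tcp_rot: [0.287, -3.128, -0.0]
contact_force: [0.2, -0.7, 0.5]
gripper_width: 0.0001
grip_force: 0.0
```

View pics/p1.png

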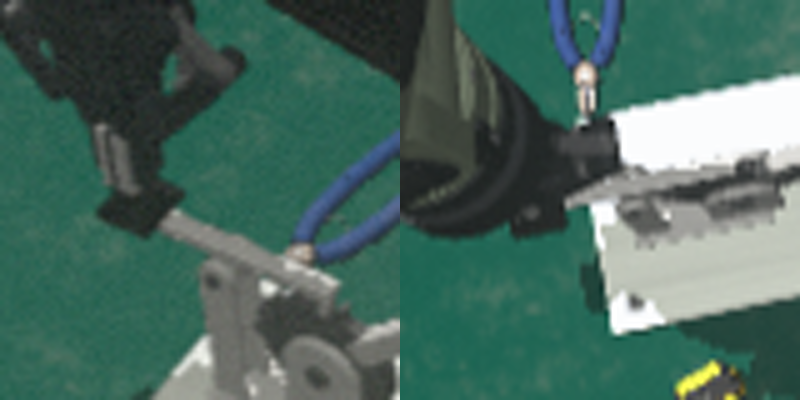

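The fingertips sit over the pad at left-image (125,190). I now press, watching the force.

```bash
python3 -m inch '[[[0.1,-0.2,-0.5,0],[0,0,-0.4,0],[0,0,-0.4,0],[0,0,-0.3,0],[0,0,-0.2,0],[0,0,0,0],[0,0,0,0]]]'
```

```text
time_s: 2.78
ee_pos: [0.4859, 0.1314, 0.1062]
tcp_rot: [-0.286, 3.128, -0.001]
contact_force: [0.8, 2.8, 1.7]
gripper_width: -0.0001
grip_force: 1.3
```

```bash
python3 -m inch '[[[0,0,-0.2,0],[0,0,-0.2,0],[0,0,-0.1,0],[0,0,0,0],[0,0,0,0]]]'
```

```text
time_s: 3.2
ee_pos: [0.4859, 0.1322, 0.1016]
tcp_rot: [-0.286, 3.128, 0.003]
contact_force: [-1.8, 5.3, 7.9]
gripper_width: -0.0001
grip_force: 4.1
```

Moving with modest force; 12 mm pressed. A little more until the stop shows.

```bash
python3 -m inch '[[[0,0,-0.2,0],[0,0,-0.1,0],[0,0,0,0],[0,0,0,0],[0,0,0,0]]]'
```

```text
time_s: 3.62
ee_pos: [0.4861, 0.1323, 0.1006]
tcp_rot: [-0.286, 3.127, 0.002]
contact_force: [-7.4, 5.1, 24.4]
gripper_width: 0.0001
grip_force: 12.8
```

```bash
python3 -m inch '[[[0,0,-0.2,0],[0,0,-0.1,0],[0,0,0,0],[0,0,0,0],[0,0,0,0]]]'
```

```text
time_s: 4.03
ee_pos: [0.4864, 0.1323, 0.0997]
tcp_rot: [-0.286, 3.125, 0.002]
contact_force: [-12.9, 4.3, 44.4]
gripper_width: 0.0001
grip_force: 21.7
```

The force rises steeply, so the pawl is at its stop. Lift clear, go over the handle and check with a picture.

```bash
python3 -m inch '[[[0,0,0.6,0],[0,0,1,0],[0,0,2,0],[0,0,3,0],[0,0,3,0],[0,0,3,0],[0.2,-1,0,0],[0.4,-2,0,0],[0.4,-2,0,0],[0.5,-2.5,0,0],[0.5,-2.5,0,0],[0.5,-2.5,0,0],[0.5,-2.5,0,0],[0.4,-2,0,0],[0.3,-1.6,0,0],[0.2,-1,0,0],[0,0,0,0],[0,0,0,0]]]'; python3 - <<'E'
from h import *
c=snap("scene"); f=c["frame"][150:290,200:386]
cv2.imwrite("pics/p2.png",cv2.resize(f,(797,600),interpolation=cv2.INTER_CUBIC))
E
```

```text
time_s: 5.53
ee_pos: [0.5244, -0.0648, 0.2206]
tcp_rot: [0.284, -3.127, -0.0]
contact_force: [-0.5, 0.1, 0.2]
gripper_width: -0.0003
grip_force: 0.0
```

View pics/p2.png

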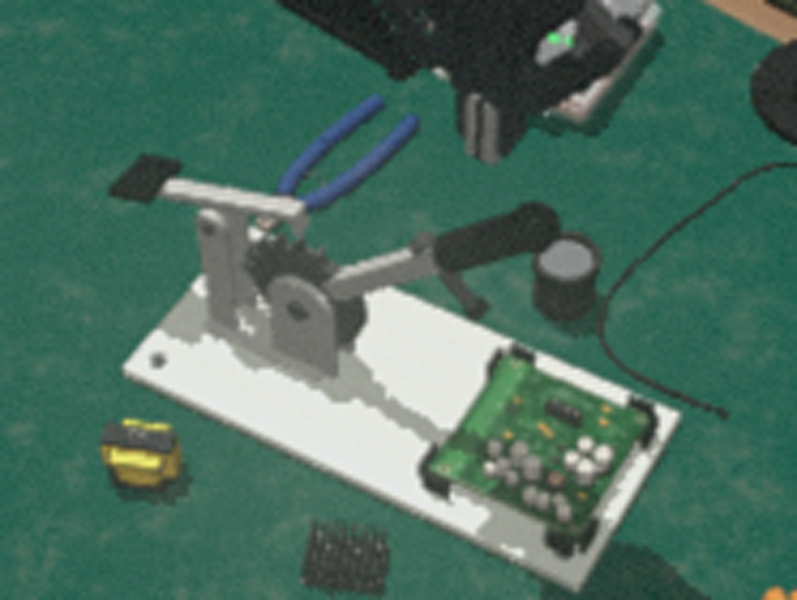

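The pad is down (pad at (147,178)) and the nose at (300,225) is clear of the wheel. The fingertip is above the handle. Push along the arc.

```bash
python3 -m inch '[[[0,0,-1,0],[0,0,-1,0],[0,0,-0.6,0],[0,0,-0.5,0],[0,0,-0.5,0],[0,0,-0.5,0],[0.1,-0.5,-0.6,0],[0.1,-0.5,-0.6,0],[0.1,-0.5,-0.6,0],[0.1,-0.5,-0.6,0],[0.1,-0.5,-0.6,0],[0,0,0,0],[0,0,0,0]]]'
```

```text
time_s: 6.67
ee_pos: [0.5297, -0.0902, 0.1497]
tcp_rot: [0.284, -3.128, 0.001]
contact_force: [0.2, 0.6, 0.9]
gripper_width: 0.0001
grip_force: 0.0
```

```bash
python3 -m inch '[[[0.1,-0.3,-0.6,0],[0.1,-0.3,-0.6,0],[0.1,-0.3,-0.6,0],[0,-0.3,-0.6,0],[0,-0.3,-0.6,0],[0,-0.2,-0.6,0],[0,-0.2,-0.6,0],[0,-0.2,-0.6,0],[0,-0.1,-0.6,0],[0,-0.1,-0.6,0],[0,0,0,0],[0,0,0,0]]]'; python3 - <<'E'
from h import *
c=snap("scene"); f=c["frame"][150:290,200:386]
cv2.imwrite("pics/p3.png",cv2.resize(f,(797,600),interpolation=cv2.INTER_CUBIC))
E
```

```text
time_s: 7.67
ee_pos: [0.5318, -0.1122, 0.0895]
tcp_rot: [0.285, -3.126, -0.001]
contact_force: [0.3, 0.3, 0.6]
gripper_width: -0.0001
grip_force: 0.0
```

View pics/p3.png

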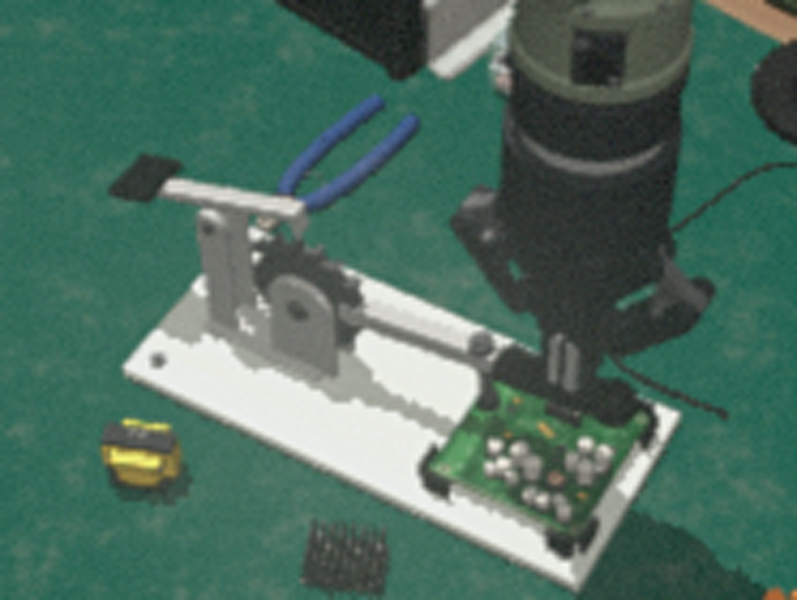

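The arm is nearly down with the finger on the handle at (565,370). The pawl is still free. Continue gently to the stop.

```bash
python3 -m inch '[[[0,0,-0.4,0],[0,0,-0.4,0],[0,0,-0.4,0],[0,0,-0.3,0],[0,0,-0.3,0],[0,0,-0.2,0],[0,0,0,0],[0,0,0,0]]]'
```

```text
time_s: 8.38
ee_pos: [0.5326, -0.1121, 0.07]
tcp_rot: [0.286, -3.128, -0.001]
contact_force: [-0.6, 0.5, 0.4]
gripper_width: 0.0003
grip_force: 0.2
```

```bash
python3 -m inch '[[[0,0,-0.2,0],[0,0,-0.1,0],[0,0,0,0],[0,0,0,0],[0,0,0,0]]]'
```

```text
time_s: 8.8
ee_pos: [0.5328, -0.1122, 0.0693]
tcp_rot: [-0.286, 3.128, -0.0]
contact_force: [-5.7, 1.7, 18.3]
gripper_width: -0.0
grip_force: 9.6
```

The stop is reached at z = 0.069 with 18 N. Retreat and check.

```bash
python3 -m inch '[[[0,0,0.5,0],[0,0,1,0],[0,0,2,0],[0,0,3,0],[0,0,3,0],[0,0,3,0],[0,0,0,0],[0,0,0,0],[0,0,0,0],[0,0,0,0]]]'; python3 - <<'E'
from h import *
c=snap("scene"); f=c["frame"][150:290,200:386]
cv2.imwrite("pics/p4.png",cv2.resize(f,(797,600),interpolation=cv2.INTER_CUBIC))
E
```

```text
time_s: 9.63
ee_pos: [0.5318, -0.1121, 0.191]
tcp_rot: [0.286, -3.126, -0.002]
contact_force: [-0.0, 0.5, -0.1]
gripper_width: 0.0002
grip_force: 0.0
```

View pics/p4.png

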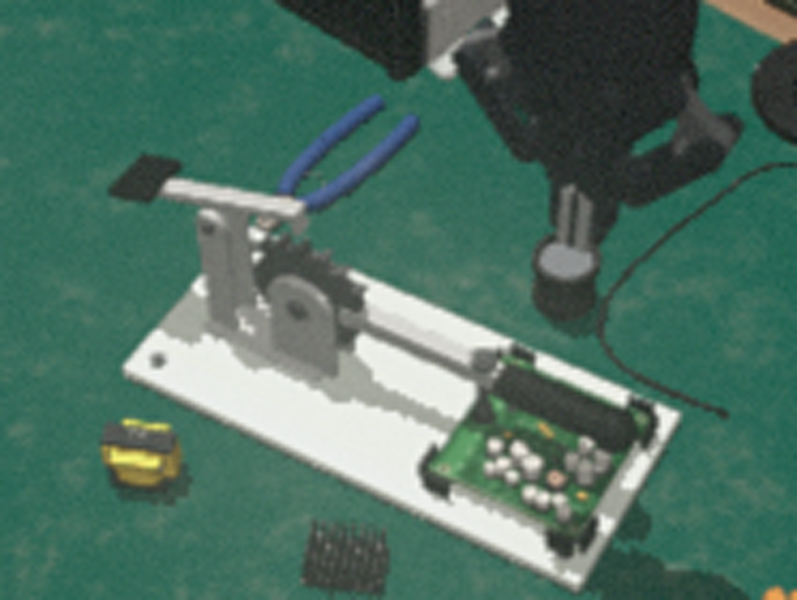

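The arm is level over the board, handle at (565,405), and the pawl is still free with the pad down at (147,178). The board and bystanders are unmoved and the gripper is clear.

```bash
python3 -c "
from bench import *
print(finish_job())"
```

```text
the job is handed in; nothing more can be done
None
```

The job is handed in: I pressed the pawl to its stop, then pushed the arm down to its stop over the board; the last picture shows the pawl free, the arm down, and the board and nearby things in place (the judge returned no verdict).

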